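# Drop the carving template over the jig's pins

## Robot

A 6-joint arm with a two-finger parallel gripper is mounted at the origin on the work surface. World frame = base frame: x ahead of the robot, y to its left, z up, the work surface at z = 0. Lengths are in mm, angles in rad, forces in N, time in s.
With the tool pointing down it reaches from about 350 to 975 mm from the base axis. Payload 7.1 kg.
Tool frame: the origin (TCP) lies between the finger pads; the fingertips stand 17 mm ahead of it and the grasp point (between the pads) lies 2 mm behind it; z points along the fingers, y is the line along which they close (so a half turn about z gives the same grasp; the last joint's range is limited). The gripper opens to 88 mm and grips with 3 to 60 N. Pads are 20 mm wide; open, the fingers measure 115 mm over their backs; the gripper's body (75 mm by 178 mm) begins 61 mm behind the grasp point.
Start: joints at [-0.019, 0.423, 1.63, -0, 1.089, -0.019], TCP at [624.984, 0.026, 239.675] pointing down, gripper open.
Joint ranges: [-3, 3], [-0.9, 2.11], [0.09, 2.58], [-1.31, 4.45], [0.11, 2.69], [-2.54, 2.54]. Speed limits (rad/s): [2.39, 2.39, 3.01, 3.14, 3.14, 3.14].

## Interface

Orientations are given as a rotation vector (axis times angle).
In Python, from workcell import ctrl, cams gives the robot as it stands (ctrl), with the cameras (cams).
- The arm moves only by the shell command python3 jog.py 'ROWS' [OPENING]. ROWS is a JSON list of rows, 1 to 5 of them, each of 6 numbers: dx, dy, dz in mm, then a rotation vector rx, ry, rz in rad; each row shifts and turns the commanded pose from where the row before left it, along the tool's axes as they then stand; what a row does not reach is not made up. A row lasts 1/12 s, in which the tool goes at most 41.7 mm and 0.125 rad, less where a joint would pass 70% of its speed; a pose out of reach is approached as far as the arm can. OPENING is the finger opening in mm, set as the command begins (- or left out keeps the last). The fingers move at their own pace and stop on an object; the grip force is fixed at half the most. Time passes only in rows, so rows that do not move let the fingers close. It prints the time, the measured TCP pose, the force, the opening and the grip force at its end.
- ctrl.get_obs(): the state, without advancing time (a new reading comes with each control period).
- cams.get_image(name): name is "scene" or "side" or "wrist"; returns a dict with "img" (384x512x3 uint8, red, green, blue), "fx", "fy", "cx", "cy" (pixels), "R" (3x3) and "t" (3): a world point X has camera coordinates R X + t. Camera axes: x right, y down, z forward; pixel columns grow to the right and rows downward; lengths in mm; the calibration is good to about 2 mm. The wrist camera is an equidistant fisheye: a pixel r from the principal point sees the ray r / f radians off the axis. A picture is of the moment at which its call begins. There is no depth.
- ctrl.close_job(): hands the job in; it is judged then, once.
The state is a dict: "t": time; "qpos": joint angles; "qvel": joint speeds; "joint_torque": joint torques, N m; "ee_pos": TCP position; "orientation": TCP orientation; "ft_force": force on the tool from outside, world axes, zero at the start; "moment": the same for the moment, N m; "width": finger opening in mm; "grasp_force": force on a finger pad.
Only numpy, scipy, OpenCV 4.12 (cv2) and the standard library are available. Lean on these libraries where they do the work, as an engineer would, in place of code of your own. Each camera call takes 0.05 s, during which the arm holds its last target. There are 200 camera calls.

## Task

Pick up the metal carving template by its wooden grip and mount it on the carving jig: with its long side along the fence, which is there to guide it, first rest it on the tips of the two pins, off to one side so that the holes do not meet them yet, then slide it along, pressing only lightly, until its two small holes drop over the pins. Leave it fully home, flat on the bed, let go of it, and leave the other things on the bench where they are.

Things in the scene. Friction and masses are not known exactly. Their poses are not given: they have to be found in the camera images.
- bed: Fixed carving jig: dark wooden bed 152 x 300 mm (x by y), flat top 25 mm above the bench, pale wood strips inlaid flush. Origin: on the bench, under the pin line, midway along the bed; z up, y along the bed (the sliding direction), x across it towards the fence.
- fence (a point): Middle of the fence's upper inner edge (axes as the jig's). The fence is a straight dark steel bar along y, 280 mm long; its inner face is at x = +60.3 mm from the jig's origin, its top 14 mm above the bed top.
- channel (a point): Middle of the bed's channel, at bed-top height (axes as the jig's). A steel bar clamped in it (it does not shift under a light push) carries two upright 10 mm pins, 130 mm apart along y, on x = 0, rising 10 mm above the bed top, the last 2 mm tapering to a flat 8 mm tip. The pins' midpoint lies anywhere from y = -14 to +14 mm from this point and is not measured: feel for it.
- template: Loose aluminium plate 120 x 210 x 6 mm (x by y by z), 0.34 to 0.55 kg, flat on the bench at first. Origin: centre of its underside, z up. Two small 13 mm holes at x = 0, y = +-65 mm take the pins; against the fence they are on the pin line within about 0.5 mm. The four large cut-outs (26 to 44 mm, at x = +-36 mm, y = +-60 mm) take no pin. Turned half round it is the same; either way fits.
- grip (a point): Top of the template's wooden grip bar, 51 mm above the plate's underside, at the plate's middle (axes as the template's). The bar is 60 mm along x, 18 mm thick along y and stands 45 mm above the plate; pinch it across its thickness.
- mould: Bystander: finished wooden biscuit mould, a block 100 x 70 x 28 mm. Origin at the centre of its underside.
- gouge: Bystander: carving gouge with a wooden handle, about 230 mm long, lying on the bench.
- jar: Bystander: glass jar with a brass-coloured lid, 64 mm across and 75 mm tall. Origin at the centre of its underside.

How it is judged (in metres and radians):
On the way:
1. The template rests level on the tips of the pins, not yet dropped over them (z of template in the frame of bed between 0.0335 and 0.037 m and contact force between template and bed above 0.5 N and angle between template's own z axis and vertical below 0.06 rad and x of template in the frame of bed between -0.03 and 0.03 m and y of template in the frame of bed between -0.04 and 0.04 m), for 0.3 s.
At the end, for the whole second after the job is handed in: The template lies released, at rest and flat on the bed over both pins: underside within 1.6 mm of the bed top, tilt below 0.02 rad, long side along the bed within 0.06 rad, centre within 6 mm of the pin line and 18 mm of the middle of the bed (possible only with both pins in its holes) (z of template in the frame of bed between 0.022 and 0.0266 m and x of template in the frame of bed between -0.006 and 0.006 m and y of template in the frame of bed between -0.018 and 0.018 m and angle between template's own z axis and vertical below 0.02 rad and angle between the y axis of template and the y axis of bed, either way round below 0.06 rad and linear speed of template below 0.01 m/s and contact force between the fingers and template below 0.2 N); the robot touches nothing.
It fails at once if The template is pressed or knocked against the jig (bed, fence or pins) with more than 30 N (contact force between template and bed above 30 N).
It fails at once if The robot pushes on the jig itself with more than 30 N (contact force between the arm and bed above 30 N).
It fails at once if The mould, gouge or jar is moved by more than 20 mm (distance of any of mould, gouge, jar from where it was at the start of the episode above 0.02 m).
It also fails if it takes over 72 s, if anything falls off the work surface, if the arm or the gripper's body presses on something with over 40 N, if the wrist force passes 120 N, or if a joint passes its speed limit or range.

## Working session

There is one attempt and no reset: what is moved stays moved. The work goes in short steps, Python scripts to look and compute and a shell command to move; the robot and the scene stay as the last step left them, time stands still between calls to the robot, and variables do not carry over. Pictures are saved under pics/ and viewed, at most 10 in all, crops included, and the job is handed in when it is done.

```bash
mkdir -p pics; ls
python3 - <<'E'
from workcell import ctrl, cams
import cv2
o=ctrl.get_obs();print(o)
for n in ["scene","side","wrist"]:
    d=cams.get_image(n);cv2.imwrite(f"pics/a_{n}.png",d["img"][:,:,::-1])
    print(n,d["fx"],d["fy"],d["cx"],d["cy"],d["R"],d["t"])
E
```

```text
jog.py
pics
workcell.py
{'t': 0.0, 'qpos': array([-1.90160629e-02,  4.23845852e-01,  1.63067785e+00,  1.06055880e-05,
        1.08858274e+00, -1.89869162e-02]), 'qvel': array([ 0.0002441 , -0.00042472, -0.00053916, -0.00123385,  0.00069176,
        0.00116947]), 'joint_torque': array([ 1.28069914e-03, -5.44622147e+01, -2.73670936e+01,  6.42951974e-02,
        2.27214623e-02, -1.51321510e-04]), 'ee_pos': array([6.24478403e+02, 2.83499970e-02, 2.38903316e+02]), 'orientation': array([-2.22070325e+00, -2.22062759e+00,  1.63794530e-03]), 'ft_force': array([-0.34064007,  0.14875888,  0.63577386]), 'moment': array([ 0.01726628, -0.00714019,  0.05554713]), 'grasp_force': 0.0, 'width': 87.7550471173463}
scene 367.3619115212418 367.3619115212418 252.48768470688535 192.95115480587592 [[-0.12161614  0.99245986  0.01526268]
 [ 0.82975419  0.11009279 -0.5471632 ]
 [-0.54471782 -0.05387961 -0.83688678]] [  87.0410098  -466.75865624 1640.32504082]
side 497.83339691171375 497.83339691171375 252.4563618161669 191.91704333807544 [[ 0.82798707 -0.56068505 -0.00834799]
 [-0.36329759 -0.52503759 -0.76964303]
 [ 0.42714433  0.64028728 -0.63841986]] [-502.4560337   285.24332617 1403.59956139]
wrist 297.3186396354542 297.3186396354542 250.47396595222207 196.59758743955584 [[ 9.99999894e-01 -1.88666543e-04 -4.19797472e-04]
 [-8.11510806e-05 -9.70106876e-01  2.42678065e-01]
 [-4.53033645e-04 -2.42678005e-01 -9.70106788e-01]] [-624.7955274   -28.26893017  389.12169682]
```

View pics/a_scene.png

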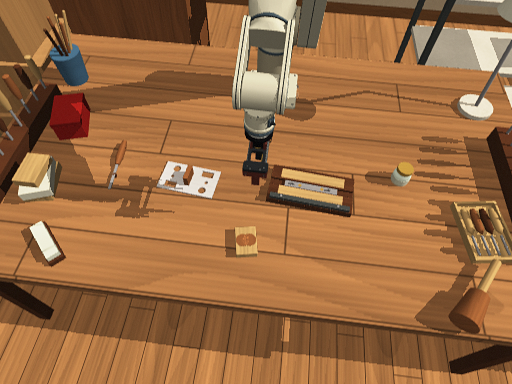

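View pics/a_side.png

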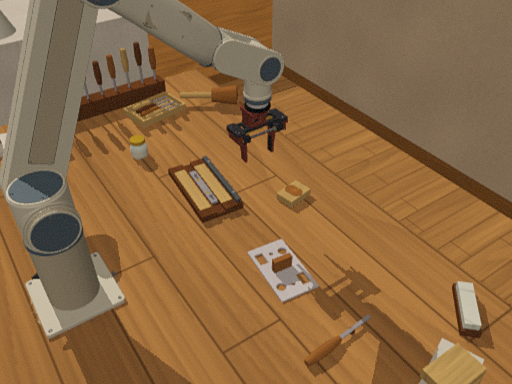

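View pics/a_wrist.png

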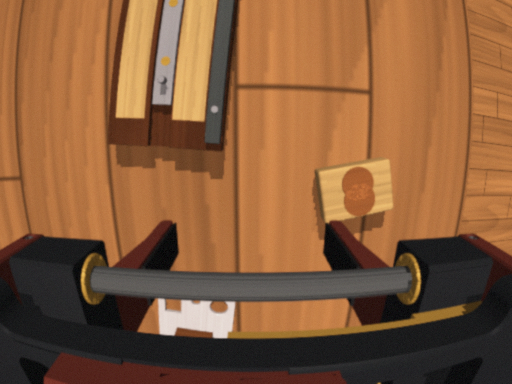

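```bash
cat > h.py <<'E'
import numpy as np, cv2
def ray(d,uv):
    uv=np.atleast_2d(np.asarray(uv,float)); c=np.c_[(uv[:,0]-d["cx"])/d["fx"],(uv[:,1]-d["cy"])/d["fy"]]
    if d.get("fish"):
        r=np.linalg.norm(c,axis=1)+1e-12; v=np.c_[c*(np.sin(r)/r)[:,None],np.cos(r)]
    else: v=np.c_[c,np.ones(len(c))]
    R=np.array(d["R"]); return v@R, -R.T@np.array(d["t"])
def plane(d,uv,z):
    v,o=ray(d,uv); return (o+v*((z-o[2])/v[:,2])[:,None])[:,:2]
def proj(d,X):
    c=np.atleast_2d(X)@np.array(d["R"]).T+d["t"]
    p=c[:,:2]/c[:,2:]
    if d.get("fish"):
        n=np.linalg.norm(c[:,:2],axis=1)+1e-12; p=c[:,:2]/n[:,None]*np.arctan2(n,c[:,2])[:,None]
    return p*[d["fx"],d["fy"]]+[d["cx"],d["cy"]]
def grab(ctrl,n):
    d=cams.get_image(n); d["fish"]=n=="wrist"; return d
def rect(d,x0,x1,y0,y1,z,s):
    """top view: columns grow with world x, rows go down with decreasing y; s px per mm"""
    X,Y=np.meshgrid(np.arange(x0,x1,1/s),np.arange(y1,y0,-1/s))
    m=proj(d,np.c_[X.ravel(),Y.ravel(),np.full(X.size,z)]).reshape(*X.shape,2).astype(np.float32)
    return cv2.remap(d["img"],m[...,0],m[...,1],cv2.INTER_LINEAR)
E
python3 - <<'E'
from workcell import ctrl, cams
from h import *
d=grab(ctrl,"side")
print("tmpl side",plane(d,[[272,239],[249,248],[284,301],[316,287]],6))
print("grip side",plane(d,[[282,262]],51))
print("bed side",plane(d,[[169,167],[206,157],[241,203],[203,218]],25), "gouge",plane(d,[[308,360],[368,318]],5))
d=grab(ctrl,"scene")
print("tmpl scene",plane(d,[[167,161],[221,171],[215,199],[158,188]],6))
print("bed scene",plane(d,[[276,167],[354,179],[353,214],[268,200]],25),"jar",plane(d,[[402,178]],40),"mould",plane(d,[[246,240]],25))
E
```

```text
tmpl side [[ 580.83566653 -147.26811018]
 [ 500.1744382  -138.72890621]
 [ 467.63908515 -360.33877972]
 [ 571.49799865 -372.25166021]]
grip side [[ 523.42033901 -274.14879446]]
bed side [[476.53542638 349.94299161]
 [618.81258168 327.10870425]
 [583.22026832  32.78669146]
 [442.33188499  40.64302799]] gouge [[ 408.43666492 -537.91289242]
 [ 618.5927321  -531.03897269]]
tmpl scene [[ 467.33518826 -358.80871935]
 [ 486.7682934  -147.16280155]
 [ 612.04306227 -147.47565901]
 [ 592.6599098  -360.34176048]]
bed scene [[455.08252553  55.93269067]
 [471.87823091 343.89700406]
 [621.59934675 336.18883451]
 [603.41146733  40.67817343]] jar [[455.50431837 513.34665722]] mould [[766.69530049 -15.53547854]]
```

```bash
python3 jog.py '[[26,-24,-15,0,0,0],[26,-24,-15,0,0,0],[26,-24,-15,0,0,0],[26,-24,-15,0,0,0],[0,0,0,0,0,0]]'
cat > v.py <<'E'
import sys
from workcell import ctrl, cams
from h import *
x0,x1,y0,y1,z,s=map(float,sys.argv[2:8])
d=grab(ctrl,"wrist"); np.save(f"pics/{sys.argv[1]}.npy",d)
cv2.imwrite(f"pics/{sys.argv[1]}.png",rect(d,x0,x1,y0,y1,z,s)[...,::-1])
o=ctrl.get_obs(); print(o["t"],o["ee_pos"],o["orientation"],o["ft_force"])
E
python3 v.py bed 440 640 20 360 25 1.7
```

```text
t: 0.67
ee_pos: [526.6, 107.3, 302.3]
orientation: [2.218, 2.224, 0.004]
ft_force: [1.1, 0.7, -0.2]
width: 87.8
grasp_force: 0.0
0.7167 [528.04529008 105.89086327 301.39685415] [2.21700829 2.22400105 0.00359148] [ 0.41646209 -0.53822279  0.47481914]
```

```bash
python3 jog.py '[[-41,0,0,0,0,0],[-41,0,0,0,0,0],[-41,0,0,0,0,0],[-41,0,0,0,0,0],[-41,0,0,0,0,0]]'; python3 jog.py '[[-41,0,10,0,0,0],[-41,0,10,0,0,0],[-41,0,10,0,0,0],[-41,0,10,0,0,0],[-41,0,10,0,0,0]]';  python3 jog.py '[[-29,0,10,0,0,0],[0,0,0,0,0,0],[0,0,0,0,0,0]]'; python3 v.py tm 430 630 -390 -110 6 2
```

```text
t: 1.13
ee_pos: [528.9, -103.6, 299.2]
orientation: [-2.221, -2.221, 0.001]
ft_force: [0.8, 0.3, 0.1]
width: 87.9
grasp_force: 0.0
t: 1.55
ee_pos: [528.3, -306.4, 249.1]
orientation: [-2.222, -2.22, 0.001]
ft_force: [-0.2, 0.2, 0.3]
width: 88.1
grasp_force: 0.0
t: 1.8
ee_pos: [527.9, -334.2, 238.5]
orientation: [-2.224, -2.216, 0.001]
ft_force: [0.0, 0.4, 0.0]
width: 88.2
grasp_force: 0.0
1.85 [ 528.30899037 -332.97807267  239.25269913] [-2.22227199e+00 -2.21793381e+00  2.83088430e-04] [ 0.29619897 -0.06695707  0.12109993]
```

View pics/bed.png

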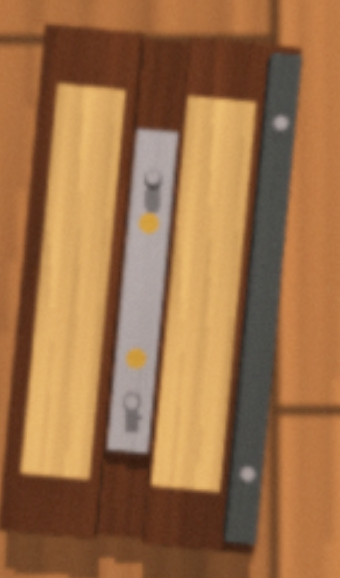

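View pics/tm.png

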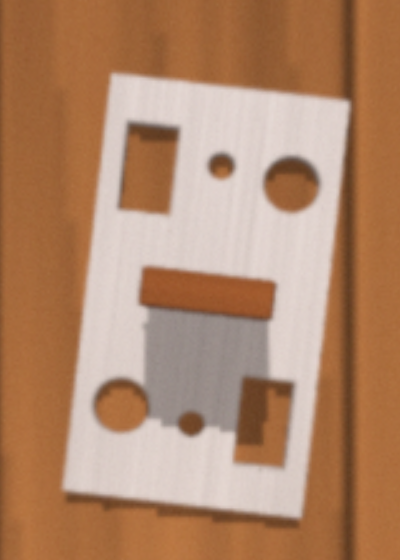

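The bed view (1.7 px/mm) shows bed corners at (46,27), (300,47), (250,550) and (2,528). Its pin tips are at (153,178) and (132,401), and the fence's inner edge runs (270,57)-(226,541). This gives a bed yaw of about -0.091 and a pin midpoint near (523.9, 189.3).

The template view (2 px/mm) shows corners at (111,73), (349,100), (300,521) and (63,490), with holes at (222,166) and (191,423). This gives a centre near (533, -257.6) and yaw of about -0.116.

```bash
python3 jog.py '[[0,0,0,0,0,-0.121],[0,0,0,0,0,-0.121],[0,0,0,0,0,-0.121],[0,0,0,0,0,-0.121],[0,0,0,0,0,-0.121]]' 60 >/dev/null; python3 jog.py '[[0,0,0,0,0,-0.121],[0,0,0,0,0,-0.121],[0,0,0,0,0,-0.121],[0,0,0,0,0,-0.121],[0,0,0,0,0,-0.121]]' >/dev/null; python3 jog.py '[[0,0,0,0,0,-0.121],[0,0,0,0,0,-0.121],[0,0,0,0,0,0],[0,0,0,0,0,0]]'
cat > go.py <<'E'
# usage: x y z yaw  (yaw: tool y axis turned from world +y, i.e. the plate's yaw) -> delta in tool axes
import sys
from workcell import ctrl, cams
from h import *
from scipy.spatial.transform import Rotation as Q
o=ctrl.get_obs(); R=Q.from_rotvec(o["orientation"]); x,y,z,w=map(float,sys.argv[1:5])
ty=np.array([-np.sin(w),np.cos(w),0]); T=np.c_[np.cross(ty,[0,0,-1]),ty,[0,0,-1]]
print("d_tool",np.round(R.inv().apply(np.array([x,y,z])-o["ee_pos"]),2),"rot",np.round((R.inv()*Q.from_matrix(T)).as_rotvec(),4),
 "\npos",o["ee_pos"].round(2),"F",o["ft_force"].round(2),"M",o["moment"].round(2),"t",round(o["t"],2),"w",round(o["width"],1),"g",round(o["grasp_force"],1))
E
python3 go.py 533 -257.6 150 -0.116
```

```text
t: 3.02
ee_pos: [529.4, -331.2, 240.8]
orientation: [0.19, 3.135, -0.0]
ft_force: [0.6, 0.3, -0.8]
width: 60.3
grasp_force: 0.0
d_tool [ 5.3  73.55 90.78] rot [-0.0001  0.0004 -0.0049] 
pos [ 529.35 -331.24  240.79] F [ 0.63  0.26 -0.76] M [ 0.1  -0.04 -0.01] t 3.02 w 60.3 g 0.0
```

```bash
python3 jog.py '[[2,24,30,0,0,-0.005],[2,24,30,0,0,0],[1,25.5,30,0,0,0],[0,0,0,0,0,0],[0,0,0,0,0,0]]'; python3 v.py tm2 440 620 -350 -170 51 3;python3 go.py 533 -257.6 31 -0.116
```

```text
t: 3.43
ee_pos: [531.7, -256.8, 149.0]
orientation: [-0.179, -3.133, -0.002]
ft_force: [0.2, 0.1, 0.2]
width: 60.1
grasp_force: 0.0
3.4833 [ 532.94473762 -258.37522492  150.57004651] [-1.79665560e-01 -3.13638080e+00  2.37646644e-04] [ 0.04131682 -0.8247564   0.45644997]
d_tool [3.0000e-02 8.0000e-01 1.1957e+02] rot [-0.0002 -0.0001  0.0016] 
pos [ 532.94 -258.38  150.57] F [ 0.04 -0.82  0.46] M [ 0.01 -0.05  0.02] t 3.48 w 59.8 g 0.0
```

View pics/tm2.png

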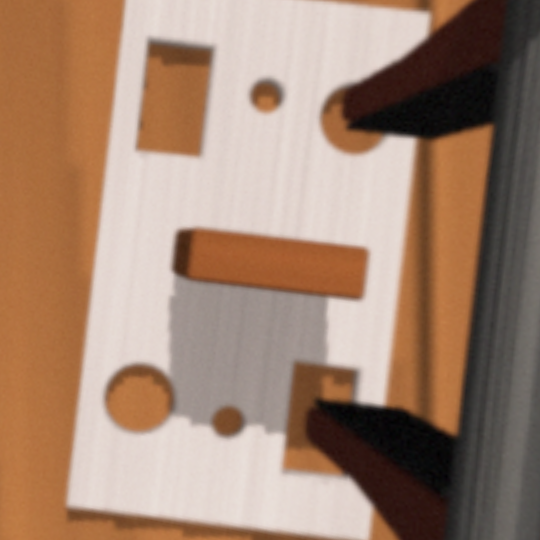

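The grip's top is seen at (192,230)-(369,248)-(363,298)-(184,280), centred at about (532.3, -258) and between the two fingers. Descending to grasp.

```bash
python3 jog.py '[[0,0,35,0,0,0.003],[0,0,35,0,0,0],[0,0,30,0,0,0],[0,0.4,19,0,0,0],[0,0,0,0,0,0]]'; python3 jog.py '[[0,0,0,0,0,0],[0,0,0,0,0,0],[0,0,0,0,0,0],[0,0,0,0,0,0],[0,0,0,0,0,0]]' 5;python3 jog.py '[[0,0,0,0,0,0],[0,0,0,0,0,0],[0,0,0,0,0,0]]';  python3 go.py 533 -257.6 131 -0.091
```

```text
t: 3.9
ee_pos: [531.5, -258.8, 29.2]
orientation: [-0.187, -3.133, -0.002]
ft_force: [-0.8, -0.4, -0.7]
width: 60.0
grasp_force: 0.0
t: 4.32
ee_pos: [533.3, -258.9, 32.8]
orientation: [0.184, 3.134, -0.002]
ft_force: [-0.1, 0.7, 0.8]
width: 30.4
grasp_force: 0.0
t: 4.57
ee_pos: [532.8, -258.6, 31.9]
orientation: [0.183, 3.136, -0.001]
ft_force: [-1.5, 0.3, 5.3]
width: 18.0
grasp_force: 30.0
d_tool [ -0.13   0.95 -99.09] rot [-0.0004  0.0007 -0.0257] 
pos [ 532.83 -258.57   31.91] F [-1.52  0.34  5.28] M [0.08 0.1  0.  ] t 4.57 w 18.0 g 30.0
```

```bash
python3 jog.py '[[0,0,10,0,0,0],[0,0,-20,0,0,0],[0,0,-30,0,0,0],[0,0,-30,0,0,-0.0257],[0,0,-20,0,0,0]]' 2>&1 | head -1 >/dev/null; python3 jog.py '[[0,0,-10,0,0,0],[0,0,0,0,0,0],[0,0,0,0,0,0]]';  python3 go.py 520.7 176.5 110 -0.091
```

```text
t: 5.23
ee_pos: [532.0, -258.1, 130.5]
orientation: [-0.143, -3.137, -0.001]
ft_force: [-0.1, -0.2, -5.4]
width: 18.0
grasp_force: 30.0
d_tool [ 50.81 431.74  20.73] rot [ 0.0003 -0.0009 -0.0002] 
pos [ 531.98 -258.09  130.54] F [-0.09 -0.15 -5.42] M [ 0.06 -0.07  0.02] t 5.23 w 18.0 g 30.0
```

```bash
R='[4.6,39,2,0,0,0]'; python3 jog.py '[[4.6,39,2,0,0,0],[4.6,39,2,0,0,0],[4.6,39,2,0,0,0],[4.6,39,2,0,0,0],[4.6,39,2,0,0,0]]' >/dev/null; python3 jog.py '[[4.6,39,2,0,0,0],[4.6,39,2,0,0,0],[4.6,39,2,0,0,0],[4.6,39,2,0,0,0],[4.6,39,2,0,0,0]]' >/dev/null;  python3 jog.py '[[4,35,0,0,0,0],[0,0,0,0,0,0],[0,0,0,0,0,0],[0,0,0,0,0,0]]';  python3 go.py 520.7 176.5 110 -0.091
python3 - <<'E'
from workcell import ctrl, cams
from h import *
d=grab(ctrl,"wrist"); w=d["img"]; s=grab(ctrl,"side")["img"]
np.save("pics/hold.npy",d)
c=cv2.resize(s[100:260,120:300],None,fx=2.4,fy=2.4,interpolation=cv2.INTER_CUBIC)
o=np.zeros((384,512+c.shape[1],3),np.uint8); o[:,:512]=w; o[:c.shape[0],512:]=c[:384]
o=o[:,:800]; cv2.imwrite("pics/hold.png",o[...,::-1])
E
```

```text
t: 6.4
ee_pos: [520.0, 169.0, 109.6]
orientation: [-0.141, -3.135, 0.002]
ft_force: [0.5, 0.3, -4.9]
width: 17.8
grasp_force: 30.0
d_tool [ 0.02  7.5  -0.42] rot [-0.0015 -0.0032  0.0009] 
pos [520.04 169.03 109.6 ] F [ 0.49  0.33 -4.86] M [ 0.01 -0.08 -0.  ] t 6.4 w 17.8 g 30.0
```

View pics/hold.png

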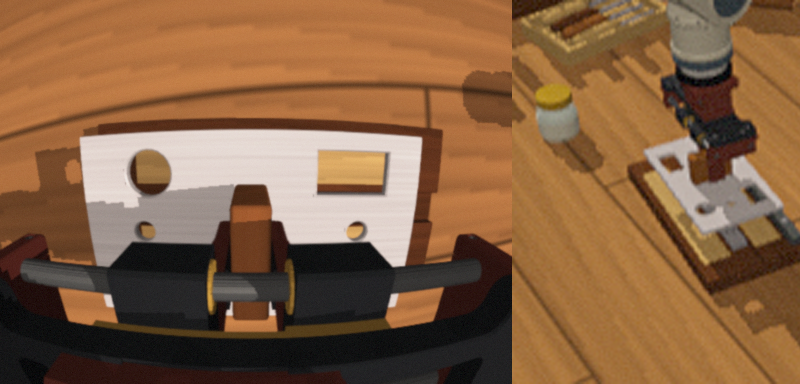

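```bash
cat > fit.py <<'E'
from workcell import ctrl, cams
from h import *
from scipy.optimize import least_squares
from scipy.spatial.transform import Rotation as Q
d=np.load("pics/hold.npy",allow_pickle=True).item()
uv=np.array([[145,231],[356,231],[81,137],[421,138],[149,172],[352,172]],float)
P=np.array([[0,-65,6],[0,65,6],[-60,-105,6],[-60,105,6],[-36,-60,6],[-36,60,6]],float)
for tilt in (0,1):
    f=lambda p:(proj(d,Q.from_rotvec([tilt*p[4],tilt*p[5],0]).apply(Q.from_rotvec([0,0,p[3]]).apply(P))+p[:3])-uv).ravel()
    r=least_squares(f,[520,170,80,-.09,0,0]); print(r.x.round(3),r.fun.round(1))
E
python3 fit.py
```

```text
[ 5.17490e+02  1.70166e+02  8.36690e+01 -9.20000e-02  0.00000e+00
  0.00000e+00] [ 0.6 -0.5 -0.4 -0.1  0.1 -0.7 -0.7 -1.  -0.8  0.8  1.1  1.2]
[ 5.17498e+02  1.70110e+02  8.38450e+01 -9.20000e-02  2.00000e-03
 -5.00000e-03] [ 0.4 -0.4 -0.4  0.1  0.3 -0.6 -0.7 -1.1 -0.8  0.8  1.1  1.2]
```

The wrist fit puts the plate's underside about 26 mm below the TCP. It slipped about 5 mm in the fingers because I entered the first lift row with the wrong sign. The plate is still level, at yaw -0.092, and offset about (-2, +1) mm from the TCP. Moving to just above the pins.

```bash
python3 jog.py '[[-1,3,10,0,0.0,0],[-0.5,3,15,0,0,0],[0,0.7,10,0,0,0],[0,0,6,0,0,0],[0,0,0,0,0,0]]'; python3 jog.py '[[0,0,0,0,0,0],[0,0,0,0,0,0]]' >/dev/null; python3 go.py 522 175.7 61 -0.091
```

```text
t: 6.92
ee_pos: [522.4, 175.0, 68.5]
orientation: [-0.144, -3.135, 0.002]
ft_force: [0.2, -0.5, -4.3]
width: 17.5
grasp_force: 30.0
d_tool [ 1.77 -0.23  9.54] rot [ 0.0001  0.0003 -0.0004] 
pos [523.78 175.77  70.54] F [ 0.03  0.17 -4.35] M [ 0.09 -0.11  0.02] t 7.08 w 17.7 g 30.0
```

```bash
cat > st.py <<'E'
from workcell import ctrl, cams
o=ctrl.get_obs(); print("   F",o["ft_force"].round(1),"M",o["moment"].round(2),"pos",o["ee_pos"].round(1),"t",round(o["t"],2))
E
python3 jog.py '[[0.5,0,3,0,0,0],[0.5,0,1.5,0,0,0],[0,0,0,0,0,0]]'>/dev/null; python3 st.py
for i in 1 2 3; do python3 jog.py '[[0,0,1,0,0,0],[0,0,0,0,0,0]]' >/dev/null; python3 st.py; done
```

```text
F [ 0.1 -0.3 -5.2] M [ 0.1  -0.08  0.05] pos [522.3 176.   65.8] t 7.33
   F [-0.5  0.5 -4.9] M [ 0.05 -0.09 -0.  ] pos [522.5 176.1  64.8] t 7.5
   F [ 0.5  0.7 -5.3] M [ 0.09 -0.06  0.02] pos [522.5 176.   63.7] t 7.67
   F [ 0.3 -1.  -5.1] M [ 0.13 -0.07 -0.03] pos [522.4 176.   62.7] t 7.83
```

```bash
for i in 1 2 3 4; do python3 jog.py '[[0,0,0.5,0,0,0],[0,0,0,0,0,0]]' >/dev/null; python3 st.py; done
```

```text
F [ 0.4  0.2 -5.7] M [ 0.11 -0.07  0.03] pos [522.5 176.   62.2] t 8.0
   F [ 0.1  0.4 -4.6] M [ 0.09 -0.13  0.01] pos [522.5 176.   61.7] t 8.17
   F [-0.6 -0.  -5.6] M [ 0.03 -0.07 -0.02] pos [522.4 176.   61.2] t 8.33
   F [-0.5 -0.2 -5.6] M [ 0.06 -0.1   0.01] pos [522.5 176.   60.7] t 8.5
```

```bash
for i in 1 2 3 4; do python3 jog.py '[[0,0,0.5,0,0,0],[0,0,0,0,0,0]]' >/dev/null; python3 st.py; done
```

```text
F [ 0.3 -0.3 -4.9] M [ 0.1  -0.07  0.02] pos [522.4 176.   60.2] t 8.67
   F [-0.1  0.4 -5.4] M [ 0.13 -0.05  0.01] pos [522.5 176.   59.7] t 8.83
   F [-1.1 -1.1 -0.7] M [-0.01  0.15  0.06] pos [522.5 176.   59.6] t 9.0
   F [-3.7 -1.6  5.7] M [-0.09  0.48 -0.01] pos [522.6 176.   59.5] t 9.17
```

```bash
python3 jog.py '[[0,0,-0.3,0,0,0],[0,0,0,0,0,0],[0,0,0,0,0,0]]' >/dev/null; python3 st.py;python3 jog.py '[[0,0,0,0,0,0],[0,0,0,0,0,0],[0,0,0,0,0,0]]' >/dev/null; python3 st.py
python3 - <<'E'
from workcell import ctrl, cams
from h import *
d=grab(ctrl,"wrist"); w=d["img"]; s=grab(ctrl,"side")["img"]
np.save("pics/hold2.npy",d)
c=cv2.resize(s[130:240,150:270],None,fx=2.4*1.45,fy=2.4*1.45,interpolation=cv2.INTER_CUBIC)
o=np.zeros((384,930,3),np.uint8); o[:,:512]=w; o[:c.shape[0],512:512+c.shape[1]]=c[:384]
cv2.imwrite("pics/hold2.png",o[:,:800,::-1])
E
```

```text
F [-3.3 -1.8  5.4] M [-0.12  0.52  0.04] pos [522.6 176.   59.5] t 9.42
   F [-2.5 -1.1  5.7] M [-0.13  0.48  0.05] pos [522.5 176.   59.5] t 9.67
```

View pics/hold2.png

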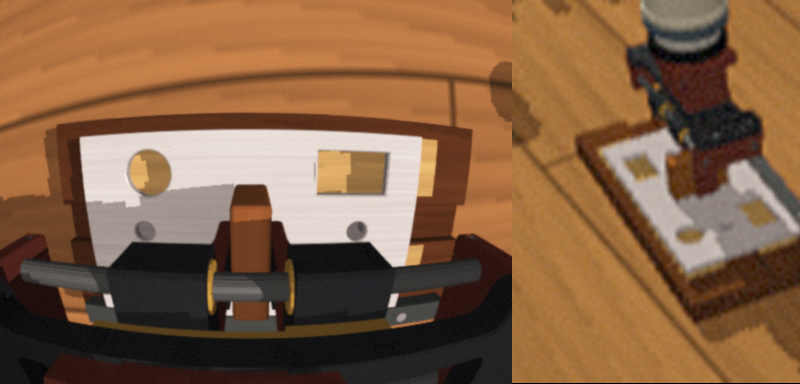

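The plate is level on the pin tips. In the wrist view the holes at (145,231) and (356,231) show only grey bar beneath them, with no pin visible. It stands slightly off the fence. I'll ease the pressure, then move towards the fence.

```bash
python3 jog.py '[[0,0,-0.3,0,0,0],[0,0,0,0,0,0]]' >/dev/null; python3 st.py;
for i in 1 2 3 4; do python3 jog.py '[[-0.5,0,0,0,0,0],[0,0,0,0,0,0]]' >/dev/null; python3 st.py; done
```

```text
F [-2.5  0.3  4.6] M [-0.06  0.35  0.04] pos [522.5 176.   59.5] t 9.93
   F [-5.  -0.2  5.5] M [0.09 0.69 0.05] pos [522.6 176.   59.5] t 10.1
   F [-5.7  0.9  6.9] M [0.15 0.95 0.  ] pos [522.7 176.   59.5] t 10.27
   F [-7.4  0.7  8.1] M [0.32 1.24 0.05] pos [522.7 176.   59.5] t 10.43
   F [-8.1  1.1 10.2] M [0.53 1.53 0.01] pos [522.7 176.   59.5] t 10.6
```

```bash
python3 jog.py '[[1,0,-0.5,0,0,0],[0,0,0,0,0,0],[0,0,0,0,0,0]]' >/dev/null; python3 st.py;
for i in 1 2 3 ; do python3 jog.py '[[0,0,-0.5,0,0,0],[0,0,0,0,0,0]]' >/dev/null; python3 st.py; done
```

```text
F [-1.4  1.1 -2.3] M [ 0.18  0.16 -0.03] pos [523.3 176.   59.6] t 10.85
   F [ 0.5  0.2 -4.6] M [ 0.05 -0.09 -0.01] pos [523.8 175.9  60.2] t 11.02
   F [ 0.   0.4 -4.7] M [ 0.12 -0.09  0.06] pos [523.7 175.9  60.8] t 11.18
   F [ 0.1 -0.3 -5.1] M [ 0.08 -0.02  0.02] pos [523.6 175.9  61.4] t 11.35
```

```bash
python3 jog.py '[[0,0,0.8,0,0,0],[0,0,0,0,0,0]]' >/dev/null; python3 st.py;
for i in 1 2 3 4 5; do python3 jog.py '[[-0.4,0,0,0,0,0],[0,0,0,0,0,0]]' >/dev/null; python3 st.py; done
```

```text
F [ 0.2  0.1 -5.1] M [ 0.1  -0.09  0.01] pos [523.5 175.9  60.5] t 11.52
   F [ 0.2 -0.9 -5.4] M [ 0.07 -0.07  0.06] pos [524.  175.9  60.6] t 11.68
   F [ 0.1  0.3 -5.5] M [ 0.09 -0.1  -0.01] pos [524.4 175.9  60.6] t 11.85
   F [-0.1 -0.1 -4.9] M [ 0.13 -0.01 -0.03] pos [524.6 175.8  60.6] t 12.02
   F [-1.1  1.  -4.6] M [ 0.2   0.24 -0.15] pos [524.8 175.8  60.5] t 12.18
   F [-3.4  0.8 -2.9] M [ 0.24  0.48 -0.24] pos [524.9 175.7  60.5] t 12.35
```

```bash
for i in 1 2; do python3 jog.py '[[0.1,0,0,0,0,0.004],[0,0,0,0,0,0]]' >/dev/null; python3 st.py; done;
for i in 1 2 ; do python3 jog.py '[[-0.3,0,0,0,0,0],[0,0,0,0,0,0]]' >/dev/null; python3 st.py; done
```

```text
F [-4.4  1.4 -3.7] M [0.36 0.6  0.09] pos [524.9 175.8  60.5] t 12.52
   F [-4.   2.1 -4. ] M [0.47 0.64 0.4 ] pos [524.8 175.8  60.4] t 12.68
   F [-5.7  3.1 -3.5] M [0.63 0.9  0.47] pos [524.9 175.8  60.5] t 12.85
   F [-6.7  2.1 -1.9] M [0.68 0.98 0.44] pos [524.9 175.8  60.5] t 13.02
```

```bash
python3 jog.py '[[0.4,0,0,0,0,-0.004],[0.3,0,0,0,0,0],[0,0,0,0,0,0]]' >/dev/null; python3 st.py
for i in 1 2 3 4; do python3 jog.py '[[0,0,0.3,0,0,0],[0,0,0,0,0,0]]' >/dev/null; python3 st.py; done
```

```text
F [-5.1  1.6 -5.2] M [0.5  0.72 0.13] pos [524.9 175.8  60.4] t 13.27
   F [-5.2  1.3 -3. ] M [0.4  0.75 0.15] pos [524.9 175.7  60.3] t 13.43
   F [-4.3  1.6 -2.9] M [0.35 0.76 0.14] pos [524.9 175.7  60.1] t 13.6
   F [-5.5  1.1 -2.3] M [0.33 0.73 0.16] pos [524.9 175.7  59.8] t 13.77
   F [-6.1  2.1 -1.1] M [0.33 0.9  0.15] pos [524.9 175.6  59.6] t 13.93
```

```bash
python3 jog.py '[[0.4,0,0,0,0,0],[0,0,0.2,0,0,0],[0,0,0,0,0,0],[0,0,0,0,0,0]]' >/dev/null; python3 st.py
for i in 1 2 3; do python3 jog.py '[[0,1,0,0,0,0],[0,0,0,0,0,0]]' >/dev/null; python3 st.py; done
```

```text
F [-5.6  0.3  1.1] M [0.01 0.83 0.12] pos [524.9 175.7  59.6] t 14.27
   F [-4.2 -3.6  2.4] M [-0.39  0.81  0.07] pos [524.9 176.1  59.6] t 14.43
   F [-4.5 -5.6  1.4] M [-0.57  0.74  0.08] pos [525.  176.9  59.5] t 14.6
   F [-4.7 -5.1  2.2] M [-0.65  0.85  0.11] pos [525.1 177.8  59.5] t 14.77
```

```bash
for i in 1 2 3 4 5 6; do python3 jog.py '[[0,1,0,0,0,0],[0,0,0,0,0,0]]' >/dev/null; python3 st.py; done
```

```text
F [-4.  -5.3  2.7] M [-0.68  0.73  0.11] pos [525.1 178.8  59.5] t 14.93
   F [-3.8 -5.1  2.1] M [-0.71  0.76  0.09] pos [525.2 179.8  59.5] t 15.1
   F [-4.2 -6.3  2.3] M [-0.64  0.78  0.1 ] pos [525.3 180.7  59.5] t 15.27
   F [-4.1 -5.2  1.9] M [-0.66  0.76  0.1 ] pos [525.5 181.8  59.6] t 15.43
   F [-5.  -5.6  2.2] M [-0.63  0.67  0.11] pos [525.5 182.7  59.5] t 15.6
   F [-4.7 -5.1  1.6] M [-0.68  0.72  0.07] pos [525.6 183.8  59.5] t 15.77
```

```bash
for i in 1 2 3 4 5; do python3 jog.py '[[0,0.8,0,0,0,0],[0,0,0,0,0,0]]' >/dev/null; python3 st.py; done
```

```text
F [-4.6 -3.6  0.7] M [-0.61  0.69  0.06] pos [525.7 184.7  59.4] t 15.93
   F [-2.9 -0.7 -4.6] M [-0.16  0.58  0.1 ] pos [525.8 185.7  59.3] t 16.1
   F [-3.1 -1.2 -4.3] M [-0.16  0.5   0.1 ] pos [525.9 187.   59.1] t 16.27
   F [-2.3 -1.7 -5.8] M [-0.15  0.44  0.1 ] pos [526.  188.   59.1] t 16.43
   F [-1.4 -0.2 -6.2] M [-0.11  0.44  0.09] pos [526.1 188.9  59.1] t 16.6
```

```bash
python3 jog.py '[[0.2,-1.3,0,0,0,0],[0,0,0,0,0,0]]' >/dev/null; python3 st.py
for i in 1 2 3 4; do python3 jog.py '[[0,0,0.6,0,0,0],[0,0,0,0,0,0]]' >/dev/null; python3 st.py; done
```

```text
F [-1.7  1.9 -6.3] M [0.38 0.39 0.11] pos [526.  187.8  59.3] t 16.77
   F [-3.5  1.1 -4.3] M [0.37 0.44 0.1 ] pos [526.  187.7  58.8] t 16.93
   F [-2.4  2.2 -4.6] M [0.32 0.3  0.13] pos [525.9 187.6  58.1] t 17.1
   F [-1.8  1.1 -3.9] M [0.18 0.28 0.1 ] pos [525.9 187.5  57.4] t 17.27
   F [-0.9  0.8 -6.1] M [0.17 0.13 0.1 ] pos [525.9 187.5  56.8] t 17.43
```

Both pins are in: it's descending freely, more than 2 mm below the tip level. Bed contact is expected at TCP z of about 49.6.

```bash
for i in 1 2 3 4 5 6; do python3 jog.py '[[0,0,1,0,0,0],[0,0,0,0,0,0]]' >/dev/null; python3 st.py; done
```

```text
F [-0.2 -0.  -5.2] M [0.11 0.11 0.11] pos [525.9 187.5  55.7] t 17.6
   F [-0.3  0.7 -5.7] M [-0.01  0.02  0.08] pos [525.9 187.5  54.7] t 17.77
   F [-0.6  0.8 -4.9] M [0.07 0.05 0.04] pos [525.8 187.5  53.7] t 17.93
   F [-0.1 -0.4 -5.2] M [ 0.06 -0.06  0.  ] pos [525.9 187.5  52.7] t 18.1
   F [ 0.1 -0.3 -5.5] M [ 0.11 -0.16 -0.05] pos [525.8 187.5  51.7] t 18.27
   F [ 1.3  0.2 -5.1] M [ 0.07 -0.01  0.01] pos [525.8 187.5  50.7] t 18.43
```

```bash
for i in 1 2 3 4; do python3 jog.py '[[0,0,0.5,0,0,0],[0,0,0,0,0,0]]' >/dev/null; python3 st.py; done
```

```text
F [-0.4  0.4 -5.8] M [ 0.08 -0.05  0.03] pos [525.7 187.5  50.2] t 18.6
   F [-1.   0.1 -4.7] M [ 0.03 -0.05 -0.02] pos [525.8 187.5  49.9] t 18.77
   F [-2.4 -0.5  2.2] M [-0.16  0.02 -0.03] pos [525.8 187.5  49.8] t 18.93
   F [-4.5 -0.9  7.8] M [-0.2   0.16  0.04] pos [525.7 187.5  49.6] t 19.1
```

It touches the bed at 49.7, which is 10 mm below the tips. Easing off, then releasing and retreating straight up.

```bash
python3 jog.py '[[0,0,-0.4,0,0,0],[0,0,0,0,0,0],[0,0,0,0,0,0]]' >/dev/null; python3 st.py
python3 jog.py '[[0,0,0,0,0,0],[0,0,0,0,0,0],[0,0,0,0,0,0],[0,0,0,0,0,0],[0,0,0,0,0,0]]' 50
python3 jog.py '[[0,0,-5,0,0,0],[0,0,-15,0,0,0],[0,0,-30,0,0,0],[0,0,-40,0,0,0],[0,0,-40,0,0,0]]'
python3 jog.py '[[20,0,-30,0,0,0],[30,0,-10,0,0,0],[0,0,0,0,0,0],[0,0,0,0,0,0]]'
python3 - <<'E'
from workcell import ctrl, cams
from h import *
w=grab(ctrl,"wrist")["img"]; s=grab(ctrl,"side")["img"]
c=cv2.resize(s[130:240,150:250],None,fx=2.88,fy=2.88,interpolation=cv2.INTER_CUBIC)
o=np.zeros((384,800,3),np.uint8); o[:,:512]=w; o[:c.shape[0],512:]=c[:384,:288]
cv2.imwrite("pics/end.png",o[...,::-1])
E
```

```text
F [-4.8 -0.9  6.7] M [-0.08  0.16 -0.01] pos [525.7 187.5  49.6] t 19.35
t: 19.77
ee_pos: [525.9, 187.5, 49.1]
orientation: [0.149, 3.138, 0.0]
ft_force: [-0.2, -0.2, -0.3]
width: 47.1
grasp_force: 0.0
t: 20.18
ee_pos: [524.9, 187.2, 180.1]
orientation: [-0.149, -3.136, 0.001]
ft_force: [0.8, 0.4, -0.5]
width: 49.6
grasp_force: 0.0
t: 20.52
ee_pos: [475.4, 192.4, 220.4]
orientation: [0.148, 3.136, 0.001]
ft_force: [0.6, 0.8, -0.1]
width: 49.7
grasp_force: 0.0
```

View pics/end.png

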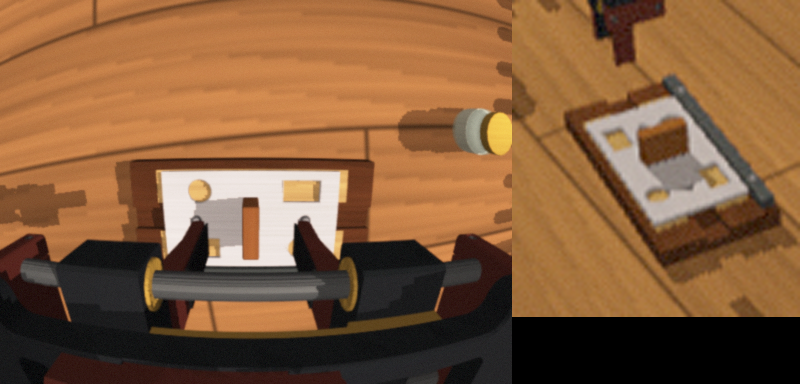

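The template lies flat against the fence, with pins showing in the holes near (197,220) and (305,220). The gripper is clear of it and the jar hasn't moved.

```bash
python3 -c "
from workcell import ctrl, cams
print(ctrl.close_job())"
```

```text
the job is handed in; nothing more can be done
None
```

The template is mounted and handed in at about 20.5 s: it rested on the pin tips, slid along the fence, dropped over both pins, and was let go flat on the bed. The hand-in gave no verdict. One slip on my side: my first lift row went 10 mm down instead of up, which pressed the template on the bench (force not read) and slid it about 5 mm in the fingers.

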